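Square up a stack of board blanks and gauge its height

TASK

The four bare circuit-board blanks on the squaring jig are staggered: tap their free edges until the whole stack stands square and flush in the corner of the two fences, with the height gauge still up. Then push the gauge's knob down until its sprung foot rests on the stack and is pressed in by 3 to 10 mm, and leave it there; never drive the foot onto its end stop, and leave the other things on the bench alone.

Things in the scene. Friction and masses are not known exactly. Their poses are not given: they have to be found in the camera images.
- stack_home (a point): Point on the squaring jig, 20 mm above the table (top of its block), where the centre of each squared board's outline must come. In its frame (z up, x roughly away from the robot) the far fence's inner face is the plane x = +75 mm and the side fence's the plane y = +60 mm; the -x and -y sides are open.
- jig: Squaring jig: fixed aluminium block 20 mm high with two steel fences, 12 mm thick, 26 mm above its top. Origin on the table right below stack_home, same axes. The block ends at x = -60 and y = -45 mm, so squared boards overhang it by 15 mm on both open sides, free below down to the table.
- column_top (a point): Top of the gauge's round column (18 mm across, 185 mm above the table), behind the far fence at x = +104, y = +18 mm of the jig. The gauge's arm, 22 mm wide, reaches from it over the boards to x = +5 mm.
- knob_top (a point): Centre of the top of the gauge head's black mushroom knob, 36 mm across and 12 mm thick, at the arm's end, at x = +20, y = +18 mm of the jig; 173 mm above the table with the head fully up. The arm's underside is 38 mm, and the sole of the unloaded foot 68 mm, below this point.
- gauge_head (a joint): How far the gauge head (arm, knob and foot) has been pushed down its column: 0 m fully up, 0.085 m lowest. It slides stiffly (4 to 5 N) and stays where it is left. The unloaded foot just meets the stack of four boards, whose top is 40 mm above the table, at 0.065 m.
- gauge_foot (a joint): How far the sprung foot (steel disc 24 mm across on a 10 mm stem below the arm) is pushed up into the head: 0 m when free, 0.014 m at its end stop; light spring, about 4 N at the stop. On the four-board stack it reads gauge_head minus 0.065 m.
- foot_sole (a point): Centre of the underside of the gauge's sprung foot.
- board1: Bare circuit-board blank, ochre phenolic laminate with three copper patches on top, 150 (x) by 120 (y) by 5 mm, about 120 g; number 1 of the four in the stack counted from the bottom, its underside 20 mm above the table. Origin: centre of its underside; at the start each is shifted 10 to 28 mm away from both fences and turned up to 5 degrees.
- board2: Bare circuit-board blank, ochre phenolic laminate with three copper patches on top, 150 (x) by 120 (y) by 5 mm, about 120 g; number 2 of the four in the stack counted from the bottom, its underside 25 mm above the table. Origin: centre of its underside; at the start each is shifted 10 to 28 mm away from both fences and turned up to 5 degrees.
- board3: Bare circuit-board blank, ochre phenolic laminate with three copper patches on top, 150 (x) by 120 (y) by 5 mm, about 120 g; number 3 of the four in the stack counted from the bottom, its underside 30 mm above the table. Origin: centre of its underside; at the start each is shifted 10 to 28 mm away from both fences and turned up to 5 degrees.
- board4: Bare circuit-board blank, ochre phenolic laminate with three copper patches on top, 150 (x) by 120 (y) by 5 mm, about 120 g; number 4 of the four in the stack counted from the bottom, its underside 35 mm above the table. Origin: centre of its underside; at the start each is shifted 10 to 28 mm away from both fences and turned up to 5 degrees.
- flux_bottle: White bottle with green cap, 50 mm across, 130 mm tall; origin under its centre. A bystander, to be left alone.
- tub: Cream open tub, 84 mm across, 85 mm tall; origin under its centre. A bystander, to be left alone.
- assembled_board: Board with black, white and metal components, 150 by 90 mm, up to 32 mm high, lying alone on the table; origin under its centre. A bystander, to be left alone.
- heat_sink: Finned aluminium heat sink 90 by 60 by 32 mm; origin under its centre. A bystander, to be left alone.
- screwdriver: Red-handled screwdriver, 180 mm long, lying along its own x. A bystander, to be left alone.
- tape_roll: Brown tape roll, 90 mm across, 24 mm high, lying flat; origin under its centre. A bystander, to be left alone.

How it is judged:
By the outcome, as a careful person would: the job done as asked, in the order asked, and still so for the second after the job is handed in, with the robot touching nothing.
It also fails if it takes over 72 s, if anything falls off the work surface, if the arm or the gripper's body presses on something with over 40 N, if the wrist force passes 120 N, or if a joint passes its speed limit or range.

ROBOT

A 6-joint arm with a two-finger parallel gripper is mounted at the origin on the work surface. World frame = base frame: x ahead of the robot, y to its left, z up, the work surface at z = 0. Lengths are in m, angles in rad, forces in N, time in s.
With the tool pointing down it reaches from about 0.35 to 0.775 m from the base axis. Payload 7.3 kg.
Tool frame: the origin (TCP) lies at the very end of the fingers, on their centre line; the grasp point (between the pads) lies 19 mm behind it; z points along the fingers, y is the line along which they close (so a half turn about z gives the same grasp; the last joint's range is limited). The gripper opens to 92 mm and grips with 3 to 60 N. Pads are 19 mm wide; open, the fingers measure 130 mm over their backs; the gripper's body (75 mm by 190 mm) begins 47 mm behind the grasp point.
Start: joints at [-1.466, 0.342, 1.524, -0, 1.275, -0.146], TCP at [0.13, -0.509, 0.227] pointing down, gripper open.
Joint ranges: [-2.53, 2.53], [-0.77, 2.02], [0.04, 2.7], [-1, 4.14], [0.28, 2.66], [-3.11, 3.11]. Speed limits (rad/s): [2.57, 2.57, 3.14, 3.14, 3.14, 3.14].

INTERFACE

Orientations are given as [roll, pitch, yaw] about the fixed x, y, z axes, in that order (R = Rz(yaw) Ry(pitch) Rx(roll)).
In Python, from cell import telemetry, eyes, job gives the robot as it stands.
- The arm moves only by the tool apply_moves, never from a script. Its arguments are lists of equal length, an entry for each row: "delta_pos": the shift along the world's x, y, z each as a share of 0.4 m, from -1 to 1, a list of three; "dr": the turn, a rotation vector about the world's x, y, z each as a share of 0.5 rad, from -1 to 1, a list of three; "jaw": the opening, from 0 (shut) to 1 (fully open). A call has 1 to 8 rows; each row is the pose to reach, as a shift and turn from the pose commanded when the call began; what a row does not reach only later rows make up. A row lasts 1/12 s, in which the tool goes at most 41.7 mm and 7.16 degrees, less where a joint would pass 70% of its speed; a pose out of reach is approached as far as the arm can. A call with a number of a shift or a turn outside -1 to 1 is refused whole. A call with a gripper value outside its range is refused whole. The fingers move at their own pace and stop on an object; "force" is the grip in N (left out, the last holds). Time passes only in rows, so rows that repeat a pose let the fingers close. It gives the time, the measured TCP pose, the force, the opening and the grip force at its end, in the units of the state.
- telemetry.observe(): the state, without advancing time (a new reading comes with each control period).
- eyes.read_camera(name): name is "side" or "top"; returns the picture (400x640x3 uint8, red, green, blue); there is no depth.
- eyes.camera_model(name): a dict with "vertical_fov" (degrees; the focal length in pixels is half the picture's height over the tangent of half this angle, whatever the lens; pixels are square), "cx", "cy" (the principal point, pixels), "rvec" (rotation vector, rad) and "tvec" (3), from world to camera coordinates, as OpenCV has them. Camera axes: x right, y down, z forward; pixel columns grow to the right and rows downward; lengths in m; the calibration is good to about 2 mm. A picture is of the moment at which its call begins. camera_model takes no time and is no camera call.
- job.hand_in(): hands the job in; it is judged then, once.
The state is a dict: "time": time; "qpos": joint angles; "qvel": joint speeds; "joint_efforts": joint torques, N m; "tool_pos": TCP position; "tool_rot": TCP orientation; "contact_force": force on the tool from outside, world axes, zero at the start; "torque": the same for the moment, N m; "opening": finger opening in m; "grip_force": force on a finger pad.
Only numpy, scipy, OpenCV 4.12 (cv2) and the standard library are available. Lean on these libraries where they do the work, as an engineer would, in place of code of your own. Each camera call takes 0.05 s, during which the arm holds its last target. There are 200 camera calls.

## Working session

There is one attempt and no reset: what is moved stays moved. The work goes in short steps, Python scripts to look and compute and a tool call to move; the robot and the scene stay as the last step left them, time stands still between calls to the robot, and variables do not carry over. Pictures are saved under pics/ and viewed, at most 10 in all, crops included, and the job is handed in when it is done.

Besides the shell and the picture viewer there is one more tool, called after "Request:" as name(argument=value, ...) on one line, values as JSON. apply_moves: Moves the arm, as the interface text tells. Its arguments: {"type":"object","properties":{"delta_pos":{"type":"array"},"dr":{"type":"array"},"jaw":{"type":"array"},"force":{"type":"number"}},"required":["delta_pos","dr","jaw"]}

```bash
mkdir -p pics; ls; python3 - <<'E'
from cell import telemetry, eyes
import cv2
for n in ("side","top"):
    im=eyes.read_camera(n); cv2.imwrite(f"pics/{n}0.png",im[:,:,::-1]); print(n,eyes.camera_model(n))
print(telemetry.observe())
E
```

```text
pics
side {'vertical_fov': 46.11144758898902, 'cx': 323.4690664574619, 'cy': 194.2610364911431, 'rvec': array([ 2.18053049, -0.29688686,  0.13230978]), 'tvec': array([-0.577379  ,  0.20658814,  1.30473068])}
top {'vertical_fov': 45.41602349263114, 'cx': 326.27402005168597, 'cy': 202.98813664733385, 'rvec': array([ 2.17570661, -2.17455355,  0.11364953]), 'tvec': array([0.03358482, 0.60854504, 1.40325636])}
{'time': 0.1, 'qpos': array([-1.46600621e+00,  3.42671325e-01,  1.52490170e+00, -6.60796228e-06,
        1.27538411e+00, -1.46002259e-01]), 'qvel': array([-0.00033831, -0.00192957, -0.00191483,  0.00212258,  0.00117371,
       -0.00119345]), 'joint_efforts': array([ 9.97704592e-04, -4.32005060e+01, -2.44694173e+01,  7.18611851e-02,
        5.25260519e-02, -5.08603114e-05]), 'tool_pos': array([ 0.13027161, -0.50821998,  0.22611187]), 'tool_rot': array([-3.14024176e+00, -1.92259242e-04,  2.50794177e-01]), 'contact_force': array([-0.16625842,  0.63014261,  0.0462494 ]), 'torque': array([-0.00579165, -0.03484515,  0.04075789]), 'grip_force': 0.0, 'opening': 0.0920352022125114}
```

View pics/side0.png

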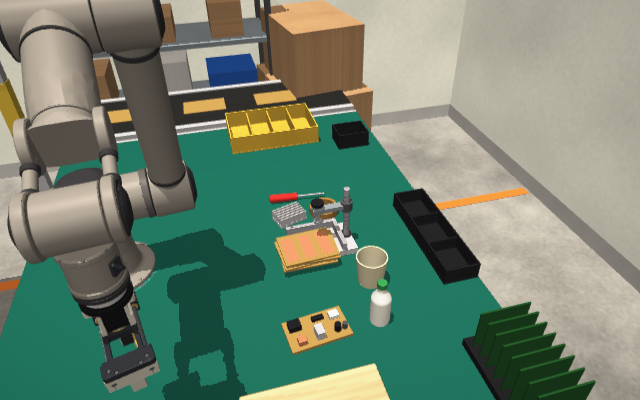

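View pics/top0.png

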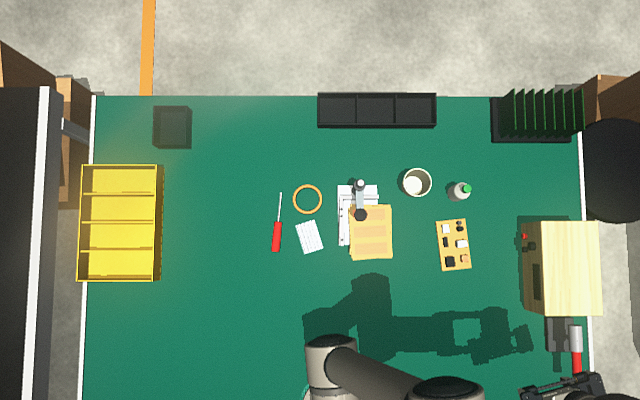

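The side view shows the boards near px (308,250) with the column at (347,190). The top view has x pointing up and y to the left, with the boards around (370,232) and the knob at (361,213). I'll zoom in on both.

```bash
cat > h.py <<'E'
import numpy as np, cv2
from cell import eyes, telemetry
def cam(n):
    m=eyes.camera_model(n); f=200/np.tan(np.radians(m['vertical_fov'])/2)
    K=np.array([[f,0,m['cx']],[0,f,m['cy']],[0,0,1]]); R=cv2.Rodrigues(m['rvec'])[0]
    return K,R,np.array(m['tvec']),m
def ray(n,p):
    K,R,t,_=cam(n); d=R.T@np.linalg.inv(K)@np.array([p[0],p[1],1.]); return -R.T@t,d
def onz(n,p,z):
    o,d=ray(n,p); return o+d*(z-o[2])/d[2]
def proj(n,X):
    K,R,t,m=cam(n); return cv2.projectPoints(np.atleast_2d(np.array(X,float)),m['rvec'],t,K,None)[0][:,0]
def tri(ps,pt):
    (a,u),(b,v)=ray("side",ps),ray("top",pt)
    s=np.linalg.lstsq(np.c_[u,-v],b-a,rcond=None)[0]; p,q=a+u*s[0],b+v*s[1]
    return (p+q)/2,np.linalg.norm(p-q)
E
python3 - <<'E'
import cv2
for n,(x,y,w,h) in {"side":(260,175,120,105),"top":(325,165,80,110)}.items():
    im=cv2.imread(f"pics/{n}0.png")[y:y+h,x:x+w]; k=6 if n=="side" else 5.4
    cv2.imwrite(f"pics/{n}0c.png",cv2.resize(im,None,fx=k,fy=k,interpolation=cv2.INTER_CUBIC))
E
```

```text
(no output)
```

View pics/side0c.png

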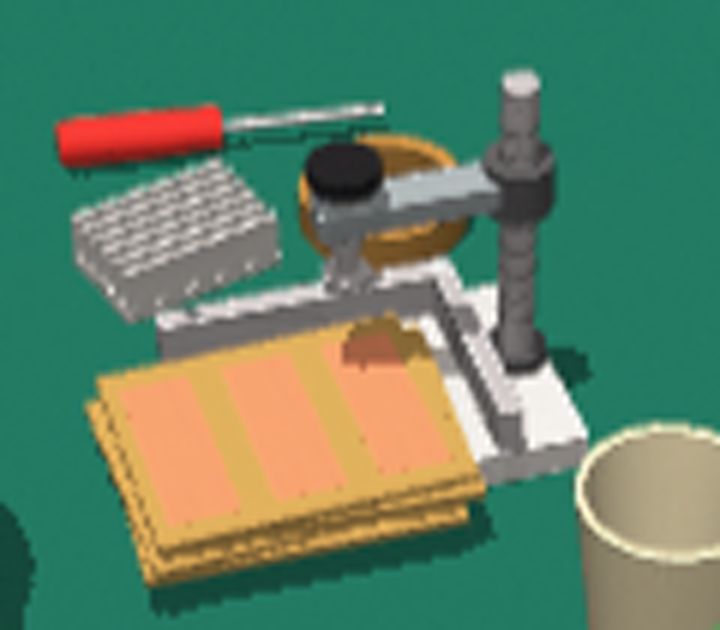

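View pics/top0c.png

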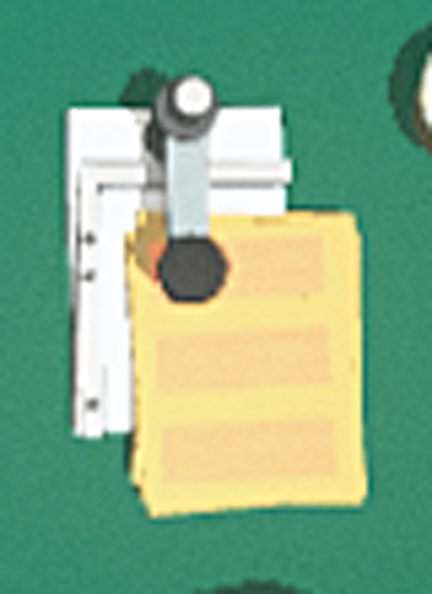

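The side crop shows the column top at px (346.7,188.3), the knob top at about (317,201), and the fence corner at upper right. The top crop shows the column top at (360.3,182.8), the knob at (360.5,214), and the far fence's inner edge around row 199. The boards are shifted toward −x and −y.

```bash
python3 - <<'E'
from h import *
S=lambda u,v:(260+(u+.5)/6-.5,175+(v+.5)/6-.5); T=lambda u,v:(325+(u+.5)/5.4-.5,165+(v+.5)/5.4-.5)
np.set_printoptions(precision=4,suppress=True)
print("col",*tri(S(520,80),T(193,97))); print("knob",*tri(S(344,160),T(192,265)))
for nm,p,z in [("corner in",(100,185),.046),("far in end",(290,184),.046),("far out end",(290,160),.046),("side in end",(102,437),.046),("side out end",(75,437),.046),("side out far",(82,160),.046),
 ("top FL",(140,213),.04),("top FR",(357,213),.04),("top NR",(365,502),.04),("top NL",(152,517),.04)]: print("top",nm,onz("top",T(*p),z))
for nm,p,z in [("corner in",(432,288),.046),("side in near",(160,330),.046),("far in end",(500,418),.046),("FL",(395,315),.04),("FR",(485,480),.04),("NR",(165,552),.04),("NL",(98,380),.04)]: print("side",nm,onz("side",S(*p),z))
E
```

```text
col [ 0.6493 -0.0565  0.1844] 0.0013531319340154327
knob [ 0.5667 -0.0574  0.157 ] 0.0006120039117847608
top corner in [ 0.6193 -0.0159  0.046 ]
top far in end [ 0.6199 -0.1204  0.046 ]
top far out end [ 0.6332 -0.1205  0.046 ]
top side in end [ 0.4814 -0.0166  0.046 ]
top side out end [ 0.4814 -0.0019  0.046 ]
top side out far [ 0.6331 -0.0061  0.046 ]
top top FL [ 0.6044 -0.0382  0.04  ]
top top FR [ 0.6045 -0.1579  0.04  ]
top top NR [ 0.4462 -0.1602  0.04  ]
top top NL [ 0.438  -0.0439  0.04  ]
side corner in [ 0.6163 -0.0264  0.046 ]
side side in near [ 0.4816 -0.0208  0.046 ]
side far in end [ 0.6206 -0.1262  0.046 ]
side FL [ 0.5953 -0.0343  0.04  ]
side FR [ 0.6039 -0.158   0.04  ]
side NR [ 0.4547 -0.1632  0.04  ]
side NL [ 0.447  -0.0416  0.04  ]
```

```bash
python3 - <<'E'
from h import *
np.set_printoptions(precision=3,suppress=True)
im=cv2.imread("pics/top0.png"); g=im[160:205,398:440].astype(int)
m=((g[:,:,2]>g[:,:,1]-5)&(g[:,:,2]>90)).astype(np.uint8)   # cream: red>=green, unlike the mat
c=max(cv2.findContours(m,cv2.RETR_EXTERNAL,cv2.CHAIN_APPROX_NONE)[0],key=cv2.contourArea)
x,y,w,h=cv2.boundingRect(c); print(x+398,y+160,w,h)
for p in [(x+398,y+160+h/2),(x+398+w,y+160+h/2),(x+398+w/2,y+160),(x+398+w/2,y+160+h)]: print(onz("top",p,.085))
for p in [(437,222),(437,270),(471,218)]: print("asm",onz("top",p,.01))
print("bottle",onz("top",(460,190),.1))
E
```

```text
402 169 30 27
[ 0.663 -0.185  0.085]
[ 0.663 -0.272  0.085]
[ 0.703 -0.229  0.085]
[ 0.624 -0.228  0.085]
asm [ 0.553 -0.302  0.01 ]
asm [ 0.409 -0.299  0.01 ]
asm [ 0.565 -0.406  0.01 ]
bottle [ 0.639 -0.348  0.1  ]
```

Request:
apply_moves(delta_pos=[[0.1,0.1,0],[0.2,0.2,0],[0.3,0.4,0],[0.4,0.6,0],[0.5,0.8,0],[0.6,0.95,0],[0.66,1.0,0],[0.66,1.0,0]], dr=[[0,0,-0.1],[0,0,-0.2],[0,0,-0.3],[0,0,-0.4],[0,0,-0.5],[0,0,-0.5],[0,0,-0.5],[0,0,-0.5]], jaw=[1,1,1,1,1,1,1,1])

```text
time: 0.77
tool_pos: [0.3155, -0.2319, 0.2267]
tool_rot: [-3.142, 0.0, 0.0]
contact_force: [0.5, -0.4, 0.0]
opening: 0.0918
grip_force: 0.0
```

Request:
apply_moves(delta_pos=[[0.06,0.1,0],[0.12,0.2,0],[0.18,0.3,0],[0.2,0.34,0],[0.2,0.34,0],[0.2,0.34,0]], dr=[[0,0,0],[0,0,0],[0,0,0],[0,0,0],[0,0,0],[0,0,0]], jaw=[1,1,1,1,1,1])

```text
time: 1.27
tool_pos: [0.3955, -0.0963, 0.2265]
tool_rot: [-3.142, 0.001, 0.005]
contact_force: [-0.9, -0.2, 0.4]
opening: 0.0919
grip_force: 0.0
```

Request:
apply_moves(delta_pos=[[0,0.005,-0.08],[0,0.01,-0.17],[0,0.012,-0.26],[0,0.012,-0.35],[0,0.012,-0.44],[0,0.012,-0.51],[0,0.012,-0.53],[0,0.012,-0.53]], dr=[[0,0,0],[0,0,0],[0,0,0],[0,0,0],[0,0,0],[0,0,0],[0,0,0],[0,0,0]], jaw=[1,1,1,1,1,1,1,1])

```text
time: 1.93
tool_pos: [0.3935, -0.0935, 0.0132]
tool_rot: [-3.14, 0.005, -0.001]
contact_force: [-0.6, 0.5, 0.1]
opening: 0.0919
grip_force: 0.0
```

Request:
apply_moves(delta_pos=[[0.02,0,0],[0.04,0,0],[0.055,0,0],[0.065,0,0],[0.072,0,0],[0.079,0,0],[0.086,0,0],[0.093,0,0]], dr=[[0,0,0],[0,0,0],[0,0,0],[0,0,0],[0,0,0],[0,0,0],[0,0,0],[0,0,0]], jaw=[1,1,1,1,1,1,1,1])

```text
time: 2.6
tool_pos: [0.4322, -0.0928, 0.0147]
tool_rot: [-3.141, 0.001, 0.001]
contact_force: [-0.7, 1.0, 1.1]
opening: 0.0917
grip_force: 0.8
```

Request:
apply_moves(delta_pos=[[0.007,0,0],[0.014,0,0],[0.021,0,0],[0.028,0,0],[0.035,0,0],[0.042,0,0],[0.048,0,0],[0.048,0,0]], dr=[[0,0,0],[0,0,0],[0,0,0],[0,0,0],[0,0,0],[0,0,0],[0,0,0],[0,0,0]], jaw=[1,1,1,1,1,1,1,1])

```text
time: 3.27
tool_pos: [0.4522, -0.0932, 0.0147]
tool_rot: [3.141, -0.001, 0.001]
contact_force: [-0.8, -0.4, -0.4]
opening: 0.0918
grip_force: 0.5
```

Request:
apply_moves(delta_pos=[[0.005,0,0],[0.01,0,0],[0.015,0,0],[0.015,0,0]], dr=[[0,0,0],[0,0,0],[0,0,0],[0,0,0]], jaw=[1,1,1,1])

```text
time: 3.6
tool_pos: [0.457, -0.0927, 0.0146]
tool_rot: [-3.141, 0.002, 0.001]
contact_force: [-5.2, -1.3, 0.9]
opening: 0.0917
grip_force: 2.7
```

Request:
apply_moves(delta_pos=[[0.004,0,0],[0.004,0,0]], dr=[[0,0,0],[0,0,0]], jaw=[1,1])

```text
time: 3.77
tool_pos: [0.4576, -0.0924, 0.0144]
tool_rot: [-3.14, 0.004, 0.001]
contact_force: [-7.2, 1.1, 3.0]
opening: 0.0915
grip_force: 4.2
```

```bash
python3 - <<'E'
from h import *
a=eyes.read_camera("side")[:,:,::-1]; b=eyes.read_camera("top")[:,:,::-1]
A=cv2.resize(a[195:285,265:365],None,fx=4,fy=6,interpolation=cv2.INTER_CUBIC); B=cv2.resize(b[175:275,325:405],None,fx=4.5,fy=5.4,interpolation=cv2.INTER_CUBIC)
cv2.imwrite("pics/p1.png",np.hstack([A,B]))
print(telemetry.observe()['contact_force'])
E
```

```text
[-6.79758773  0.50279196  2.9740479 ]
```

View pics/p1.png

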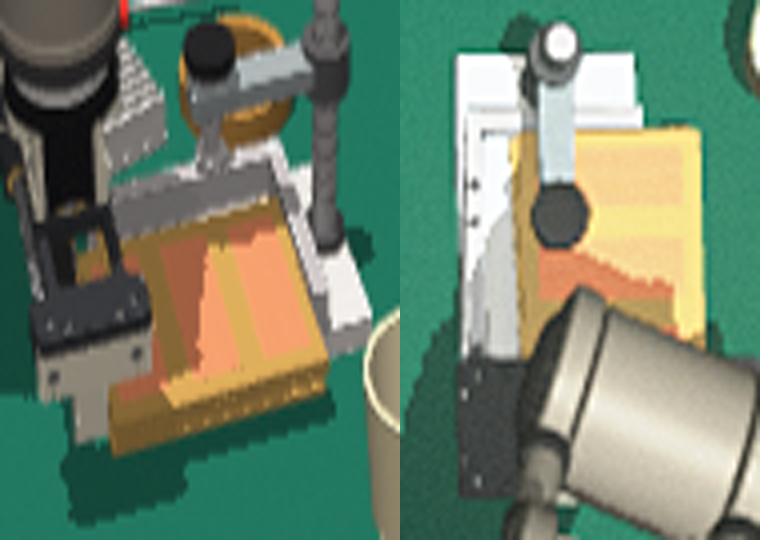

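The picture shows the boards at the far fence (far edge at crop row 130, touching the fence), aligned along −x and still about 30 mm off the side fence. One firmer press, then back off and go round to the −y side.

Request:
apply_moves(delta_pos=[[0.005,0,0],[0.01,0,0],[0.01,0,0],[0.01,0,0]], dr=[[0,0,0],[0,0,0],[0,0,0],[0,0,0]], jaw=[1,1,1,1])

```text
time: 4.2
tool_pos: [0.4593, -0.092, 0.0141]
tool_rot: [-3.139, 0.009, 0.002]
contact_force: [-13.5, -0.6, 7.8]
opening: 0.0918
grip_force: 7.8
```

Request:
apply_moves(delta_pos=[[-0.01,0,0],[-0.04,0,0],[-0.1,0,0.05],[-0.15,0,0.13],[-0.15,-0.05,0.23],[-0.15,-0.12,0.33],[-0.1,-0.2,0.38],[-0.1,-0.2,0.38]], dr=[[0,0,0],[0,0,0],[0,0,0.1],[0,0,0.3],[0,0,0.5],[0,0,0.7],[0,0,0.9],[0,0,1.0]], jaw=[1,1,1,1,1,1,1,1])

```text
time: 4.87
tool_pos: [0.4278, -0.1783, 0.1721]
tool_rot: [3.129, -0.007, 0.504]
contact_force: [1.0, 0.0, -0.4]
opening: 0.0916
grip_force: 0.0
```

Request:
apply_moves(delta_pos=[[0.03,0,0],[0.06,-0.02,0],[0.09,-0.04,0],[0.12,-0.06,0],[0.15,-0.07,0],[0.18,-0.08,0],[0.19,-0.08,0],[0.19,-0.08,0]], dr=[[0,0,0.2],[0,0,0.4],[0,0,0.6],[0,0,0.8],[0,0,1],[0,0,1],[0,0,1],[0,0,1]], jaw=[1,1,1,1,1,1,1,1])

```text
time: 5.53
tool_pos: [0.5003, -0.2053, 0.1667]
tool_rot: [3.14, -0.0, 1.0]
contact_force: [-0.4, 0.7, 0.1]
opening: 0.0918
grip_force: 0.0
```

Request:
apply_moves(delta_pos=[[0,0,0],[0,0,0],[0,0,0],[0,0,0],[0,0,0],[0,0,0],[0,0,0]], dr=[[0,0,0.22],[0,0,0.44],[0,0,0.66],[0,0,0.88],[0,0,1],[0,0,1],[0,0,1]], jaw=[1,1,1,1,1,1,1])

```text
time: 6.12
tool_pos: [0.499, -0.2048, 0.1669]
tool_rot: [3.141, 0.0, 1.498]
contact_force: [0.2, -0.3, 0.6]
opening: 0.0916
grip_force: 0.0
```

Request:
apply_moves(delta_pos=[[0,0,-0.05],[0,0.01,-0.13],[0,0.01,-0.21],[0,0.01,-0.29],[0,0.01,-0.35],[0,0.01,-0.38],[0,0.01,-0.38]], dr=[[0,0,0.08],[0,0,0.146],[0,0,0.146],[0,0,0.146],[0,0,0.146],[0,0,0.146],[0,0,0.146]], jaw=[1,1,1,1,1,1,1])

```text
time: 6.7
tool_pos: [0.4973, -0.1999, 0.0119]
tool_rot: [-3.137, -0.003, 1.572]
contact_force: [-0.7, 0.2, -0.2]
opening: 0.0916
grip_force: 0.0
```

Request:
apply_moves(delta_pos=[[0,0.02,0],[0,0.035,0],[0,0.05,0],[0,0.06,0],[0,0.07,0],[0,0.08,0],[0,0.09,0],[0,0.1,0]], dr=[[0,0,0],[0,0,0],[0,0,0],[0,0,0],[0,0,0],[0,0,0],[0,0,0],[0,0,0]], jaw=[1,1,1,1,1,1,1,1])

```text
time: 7.37
tool_pos: [0.4996, -0.161, 0.0151]
tool_rot: [3.141, 0.001, 1.574]
contact_force: [0.3, -2.8, 0.8]
opening: 0.0917
grip_force: 1.0
```

Request:
apply_moves(delta_pos=[[0,0.007,0],[0,0.014,0],[0,0.021,0],[0,0.028,0],[0,0.028,0]], dr=[[0,0,0],[0,0,0],[0,0,0],[0,0,0],[0,0,0]], jaw=[1,1,1,1,1])

```text
time: 7.78
tool_pos: [0.4992, -0.1496, 0.0147]
tool_rot: [3.142, 0.0, 1.574]
contact_force: [0.2, -2.2, 1.1]
opening: 0.0919
grip_force: 0.8
```

Request:
apply_moves(delta_pos=[[0,0.005,0],[0,0.01,0],[0,0.01,0]], dr=[[0,0,0],[0,0,0],[0,0,0]], jaw=[1,1,1])

```text
time: 8.03
tool_pos: [0.4999, -0.1488, 0.0149]
tool_rot: [3.139, 0.004, 1.572]
contact_force: [-1.4, -17.0, -1.2]
opening: 0.0919
grip_force: 8.2
```

Request:
apply_moves(delta_pos=[[0,0.004,0],[0,0.004,0],[0,-0.03,0],[0,-0.1,0],[0,-0.14,0.04],[0,-0.14,0.14],[0,-0.14,0.24],[0,-0.14,0.34]], dr=[[0,0,0],[0,0,0],[0,0,0],[0,0,0],[0,0,0],[0,0,-0.2],[0,0,-0.4],[0,0,-0.6]], jaw=[1,1,1,1,1,1,1,1])

```text
time: 8.7
tool_pos: [0.4984, -0.2015, 0.1516]
tool_rot: [-3.139, -0.001, 1.268]
contact_force: [1.1, 0.4, -0.2]
opening: 0.0917
grip_force: 0.0
```

Request:
apply_moves(delta_pos=[[-0.05,0.03,0],[-0.1,0.06,0],[-0.15,0.08,0],[-0.2,0.1,0],[-0.25,0.1,0],[-0.28,0.1,0],[-0.3,0.1,0],[-0.3,0.1,0]], dr=[[0,0,-0.22],[0,0,-0.44],[0,0,-0.66],[0,0,-0.88],[0,0,-1],[0,0,-1],[0,0,-1],[0,0,-1]], jaw=[1,1,1,1,1,1,1,1])

```text
time: 9.37
tool_pos: [0.378, -0.1614, 0.1507]
tool_rot: [-3.14, 0.0, 0.774]
contact_force: [0.2, -0.2, -0.3]
opening: 0.0916
grip_force: 0.0
```

```bash
python3 - <<'E'
from h import *
a=eyes.read_camera("side")[:,:,::-1]; b=eyes.read_camera("top")[:,:,::-1]
A=cv2.resize(a[195:285,275:355],None,fx=5,fy=6,interpolation=cv2.INTER_CUBIC); B=cv2.resize(b[175:265,328:396],None,fx=5.8,fy=6,interpolation=cv2.INTER_CUBIC)
cv2.imwrite("pics/p2.png",np.hstack([A,B]))
E
```

```text
(no output)
```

View pics/p2.png

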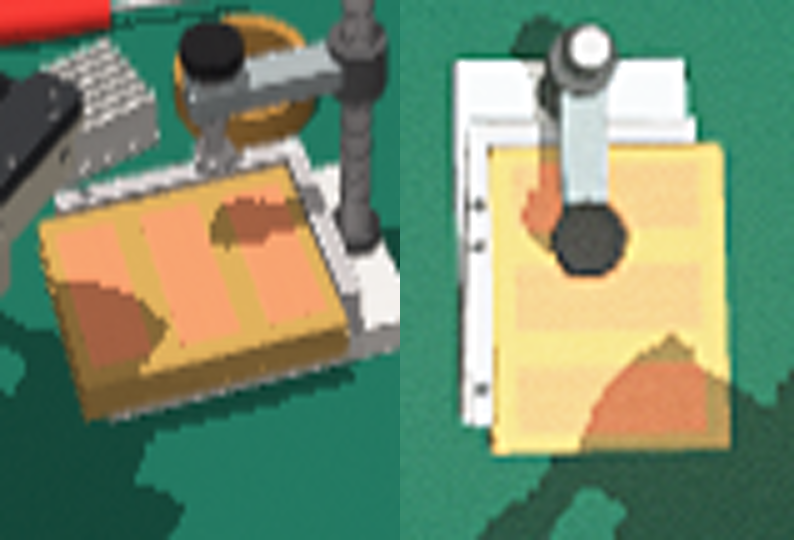

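The picture shows a flush stack in the corner: its left edge (crop col 490) lies against the side fence and its far edge (row 145) against the far fence. A second light tap on each side will make sure.

Request:
apply_moves(delta_pos=[[0,0.05,0],[0,0.1,0],[0,0.15,0],[0,0.18,0],[0,0.2,0],[0,0.2,0],[0,0.2,0]], dr=[[0,0,-0.22],[0,0,-0.44],[0,0,-0.66],[0,0,-0.88],[0,0,-1],[0,0,-1],[0,0,-1]], jaw=[1,1,1,1,1,1,1])

```text
time: 10.05
tool_pos: [0.3799, -0.0818, 0.1507]
tool_rot: [3.141, -0.0, 0.277]
contact_force: [0.4, 0.7, -0.2]
opening: 0.0916
grip_force: 0.0
```

Request:
apply_moves(delta_pos=[[0.02,0,-0.05],[0.05,0,-0.13],[0.07,0,-0.21],[0.09,0,-0.28],[0.09,0,-0.33],[0.09,0,-0.335],[0.09,0,-0.335]], dr=[[0,0,-0.2],[0,0,-0.4],[0,0,-0.54],[0,0,-0.54],[0,0,-0.54],[0,0,-0.54],[0,0,-0.54]], jaw=[1,1,1,1,1,1,1])

```text
time: 10.63
tool_pos: [0.4147, -0.0821, 0.0158]
tool_rot: [-3.141, 0.003, 0.005]
contact_force: [-0.8, 0.8, 0.1]
opening: 0.0915
grip_force: 0.0
```

Request:
apply_moves(delta_pos=[[0.03,0,0],[0.06,0,0],[0.08,0,0],[0.09,0,0],[0.097,0,0],[0.104,0,0],[0.11,0,0],[0.11,0,0]], dr=[[0,0,0],[0,0,-0.01],[0,0,-0.01],[0,0,-0.01],[0,0,-0.01],[0,0,-0.01],[0,0,-0.01],[0,0,-0.01]], jaw=[1,1,1,1,1,1,1,1])

```text
time: 11.3
tool_pos: [0.4584, -0.0817, 0.0167]
tool_rot: [-3.141, 0.002, -0.001]
contact_force: [-2.2, -0.7, 1.5]
opening: 0.0919
grip_force: 1.4
```

Request:
apply_moves(delta_pos=[[0.006,0,0],[0.012,0,0],[0.012,0,0]], dr=[[0,0,0],[0,0,0],[0,0,0]], jaw=[1,1,1])

```text
time: 11.55
tool_pos: [0.4586, -0.081, 0.0158]
tool_rot: [-3.14, 0.012, 0.002]
contact_force: [-16.2, -4.3, 7.3]
opening: 0.0918
grip_force: 7.8
```

Request:
apply_moves(delta_pos=[[-0.01,0,0],[-0.04,0,0],[-0.1,0,0.05],[-0.15,0,0.13],[-0.15,-0.05,0.23],[-0.15,-0.12,0.33],[-0.1,-0.2,0.38],[-0.1,-0.2,0.38]], dr=[[0,0,0],[0,0,0],[0,0,0.1],[0,0,0.3],[0,0,0.5],[0,0,0.7],[0,0,0.9],[0,0,1.0]], jaw=[1,1,1,1,1,1,1,1])

```text
time: 12.22
tool_pos: [0.4279, -0.1666, 0.1738]
tool_rot: [3.13, -0.006, 0.502]
contact_force: [-0.1, -0.5, 0.6]
opening: 0.0919
grip_force: 0.0
```

Request:
apply_moves(delta_pos=[[0.03,-0.02,0],[0.06,-0.04,0],[0.09,-0.06,0],[0.12,-0.08,0],[0.15,-0.09,0],[0.18,-0.09,0],[0.19,-0.09,0],[0.19,-0.09,0]], dr=[[0,0,0.2],[0,0,0.4],[0,0,0.6],[0,0,0.8],[0,0,1],[0,0,1],[0,0,1],[0,0,1]], jaw=[1,1,1,1,1,1,1,1])

```text
time: 12.88
tool_pos: [0.5006, -0.1978, 0.1685]
tool_rot: [3.141, -0.0, 0.999]
contact_force: [-0.5, -0.9, 0.6]
opening: 0.0918
grip_force: 0.0
```

Request:
apply_moves(delta_pos=[[0,0,0],[0,0,0],[0,0,0],[0,0,-0.05],[0,0,-0.1],[0,0,-0.13],[0,0,-0.15],[0,0,-0.15]], dr=[[0,0,0.22],[0,0,0.44],[0,0,0.66],[0,0,0.88],[0,0,1],[0,0,1],[0,0,1],[0,0,1]], jaw=[1,1,1,1,1,1,1,1])

```text
time: 13.55
tool_pos: [0.4987, -0.1972, 0.1073]
tool_rot: [-3.139, -0.001, 1.498]
contact_force: [-0.5, 0.7, -0.5]
opening: 0.0919
grip_force: 0.0
```

Request:
apply_moves(delta_pos=[[0,0.01,-0.05],[0,0.02,-0.13],[0,0.02,-0.2],[0,0.02,-0.23],[0,0.02,-0.23]], dr=[[0,0,0.144],[0,0,0.144],[0,0,0.144],[0,0,0.144],[0,0,0.144]], jaw=[1,1,1,1,1])

```text
time: 13.97
tool_pos: [0.4986, -0.1891, 0.0149]
tool_rot: [-3.138, -0.002, 1.57]
contact_force: [-0.3, 0.6, 0.2]
opening: 0.0918
grip_force: 0.0
```

Request:
apply_moves(delta_pos=[[0,0.03,0],[0,0.06,0],[0,0.07,0],[0,0.08,0],[0,0.087,0],[0,0.094,0],[0,0.1,0],[0,0.1,0]], dr=[[0,0,0],[0,0,0],[0,0,0],[0,0,0],[0,0,0],[0,0,0],[0,0,0],[0,0,0]], jaw=[1,1,1,1,1,1,1,1])

```text
time: 14.63
tool_pos: [0.5, -0.1496, 0.0169]
tool_rot: [3.141, 0.0, 1.571]
contact_force: [0.7, -0.8, 1.3]
opening: 0.0917
grip_force: 0.0
```

Request:
apply_moves(delta_pos=[[0,0.006,0],[0,0.01,0],[0,0.01,0]], dr=[[0,0,0],[0,0,0],[0,0,0]], jaw=[1,1,1])

```text
time: 14.88
tool_pos: [0.5004, -0.1486, 0.0169]
tool_rot: [3.14, 0.004, 1.569]
contact_force: [-1.9, -12.2, -2.2]
opening: 0.0919
grip_force: 6.4
```

Request:
apply_moves(delta_pos=[[0,-0.03,0],[0,-0.09,0],[0,-0.12,0.04],[0,-0.12,0.12],[0,-0.12,0.22],[0,-0.12,0.32],[0,-0.12,0.42],[0,-0.12,0.5]], dr=[[0,0,0],[0,0,0],[0,0,0],[0,0,-0.2],[0,0,-0.4],[0,0,-0.6],[0,0,-0.8],[0,0,-1]], jaw=[1,1,1,0.6,0.3,0,0,0])

```text
time: 15.55
tool_pos: [0.5003, -0.1944, 0.22]
tool_rot: [3.139, -0.0, 1.066]
contact_force: [0.7, 0.1, -0.6]
opening: 0.0628
grip_force: 0.0
```

Request:
apply_moves(delta_pos=[[0,0,0.02],[0,0,0.04],[0,0,0.04],[0,0,0.04],[0,0,0.04],[0,0,0.04],[0,0,0.04]], dr=[[0,0,-0.22],[0,0,-0.44],[0,0,-0.66],[0,0,-0.88],[0,0,-1],[0,0,-1],[0,0,-1]], jaw=[0,0,0,0,0,0,0])

```text
time: 16.13
tool_pos: [0.4999, -0.1941, 0.2326]
tool_rot: [-3.141, 0.0, 0.573]
contact_force: [0.1, -0.7, -0.2]
opening: 0.0162
grip_force: 0.0
```

```bash
python3 - <<'E'
from h import *
a=eyes.read_camera("side")[:,:,::-1]; b=eyes.read_camera("top")[:,:,::-1]
cv2.imwrite("pics/s3.png",a); cv2.imwrite("pics/t3.png",b)
A=cv2.resize(a[185:285,275:355],None,fx=5,fy=6,interpolation=cv2.INTER_CUBIC); B=cv2.resize(b[175:275,328:396],None,fx=5.8,fy=6,interpolation=cv2.INTER_CUBIC)
cv2.imwrite("pics/p3.png",np.hstack([A,B]))
E
```

```text
(no output)
```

View pics/p3.png

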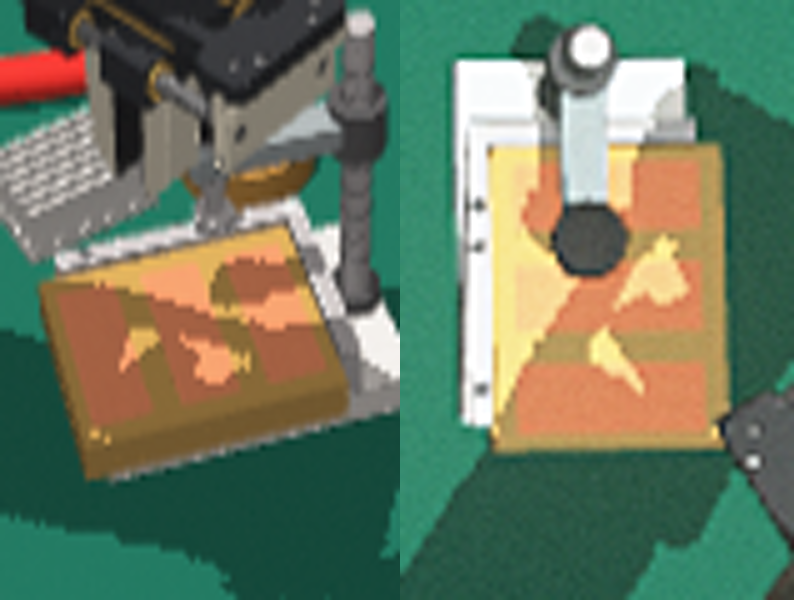

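The stack sits flush in the corner with the gauge still up. The knob in the top view is at px (360.7,214.6), so about (0.566, −0.058). Next I move over it at yaw 0, which keeps the gripper body clear of the column.

Request:
apply_moves(delta_pos=[[0.03,0.06,0],[0.06,0.12,0],[0.09,0.19,0],[0.12,0.26,0],[0.15,0.31,0],[0.165,0.338,0],[0.165,0.338,0],[0.165,0.338,0]], dr=[[0,0,-0.2],[0,0,-0.4],[0,0,-0.6],[0,0,-0.8],[0,0,-1],[0,0,-1],[0,0,-1],[0,0,-1]], jaw=[0,0,0,0,0,0,0,0])

```text
time: 16.9
tool_pos: [0.5659, -0.0588, 0.2325]
tool_rot: [3.141, 0.001, 0.075]
contact_force: [0.1, -0.8, 1.0]
opening: 0.0008
grip_force: 0.0
```

Request:
apply_moves(delta_pos=[[0,0,-0.03],[0,0,-0.06],[0,0,-0.09],[0,0,-0.1],[0,0,-0.1]], dr=[[0,0,-0.14],[0,0,-0.14],[0,0,-0.14],[0,0,-0.14],[0,0,-0.14]], jaw=[0,0,0,0,0])

```text
time: 17.32
tool_pos: [0.565, -0.0599, 0.1918]
tool_rot: [-3.141, 0.003, 0.001]
contact_force: [0.8, -0.1, -1.6]
opening: 0.0004
grip_force: 0.0
```

Request:
apply_moves(delta_pos=[[0.002,0.002,-0.012],[0.002,0.002,-0.024],[0.002,0.002,-0.036],[0.002,0.002,-0.048],[0.002,0.002,-0.06],[0.002,0.002,-0.072],[0.002,0.002,-0.072]], dr=[[0,0,0],[0,0,0],[0,0,0],[0,0,0],[0,0,0],[0,0,0],[0,0,0]], jaw=[0,0,0,0,0,0,0])

```text
time: 17.9
tool_pos: [0.5663, -0.0577, 0.1627]
tool_rot: [-3.141, 0.002, 0.001]
contact_force: [-0.9, -0.2, -0.4]
opening: 0.0005
grip_force: 0.0
```

Request:
apply_moves(delta_pos=[[0,0,-0.012],[0,0,-0.024],[0,0,-0.036],[0,0,-0.048],[0,0,-0.06],[0,0,-0.06]], dr=[[0,0,0],[0,0,0],[0,0,0],[0,0,0],[0,0,0],[0,0,0]], jaw=[0,0,0,0,0,0])

```text
time: 18.4
tool_pos: [0.5668, -0.0578, 0.139]
tool_rot: [-3.142, 0.0, 0.001]
contact_force: [0.5, 0.5, 0.0]
opening: 0.0004
grip_force: 0.0
```

No force by z = 0.139, where I expected contact already. I'll stop and look.

```bash
python3 - <<'E'
from h import *
a=eyes.read_camera("side")[:,:,::-1]; b=eyes.read_camera("top")[:,:,::-1]
A=cv2.resize(a[165:265,265:365],None,fx=4,fy=5,interpolation=cv2.INTER_CUBIC); B=cv2.resize(b[165:265,320:400],None,fx=5,fy=5,interpolation=cv2.INTER_CUBIC)
cv2.imwrite("pics/p4.png",np.hstack([A,B]))
s=telemetry.observe(); print(s['tool_pos'],s['contact_force'],proj("side",s['tool_pos']),proj("top",s['tool_pos']))
E
```

```text
[ 0.56634269 -0.05778266  0.13924402] [-0.25811623  0.06545613  0.82071309] [[317.09430224 206.49471036]] [[359.76276345 214.36703581]]
```

View pics/p4.png

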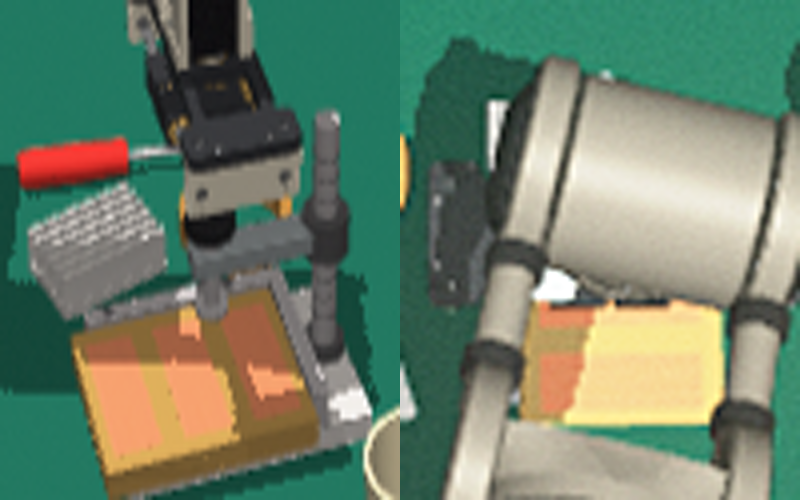

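Request:
apply_moves(delta_pos=[[0,0,-0.01],[0,0,-0.02],[0,0,-0.03],[0,0,-0.04],[0,0,-0.05],[0,0,-0.06]], dr=[[0,0,0],[0,0,0],[0,0,0],[0,0,0],[0,0,0],[0,0,0]], jaw=[0,0,0,0,0,0])

```text
time: 19.0
tool_pos: [0.5667, -0.0579, 0.1155]
tool_rot: [3.142, 0.0, 0.001]
contact_force: [-2.6, 0.2, 4.9]
opening: 0.0003
grip_force: 2.3
```

```bash
python3 - <<'E'
from h import *
a=eyes.read_camera("side")[:,:,::-1]; cv2.imwrite("pics/s5.png",a)
s=telemetry.observe(); print(s['tool_pos'],s['contact_force'],s['joint_efforts'][1:3])
for z in (.173,.157,.139,.115): print(z,proj("side",[(.566,-.058,z),(.649,-.057,z)]))
# collar: dark grey rows along the column line in the first, earlier and present pictures
for f in ("side0","s3","s5"):
    im=cv2.cvtColor(cv2.imread(f"pics/{f}.png"),cv2.COLOR_BGR2GRAY); print(f,im[184:236,346].tolist())
A=cv2.resize(a[165:265,265:365],None,fx=6,fy=6,interpolation=cv2.INTER_CUBIC); cv2.imwrite("pics/p5.png",A)
E
```

```text
[ 0.56665093 -0.05783774  0.11476376] [-0.92706218  1.12915223  1.18776073] [-49.80175853 -21.55264199]
0.173 [[316.71825046 196.6601672 ]
 [345.89554802 191.47368717]]
0.157 [[316.84973735 201.39160948]
 [345.81459102 196.17837828]]
0.139 [[316.99537816 206.6323688 ]
 [345.72490048 201.39060571]]
0.115 [[317.18590528 213.48832331]
 [345.60753742 208.21097931]]
side0 [92, 94, 123, 186, 208, 208, 189, 114, 112, 106, 115, 114, 109, 94, 102, 102, 101, 102, 109, 100, 88, 54, 56, 55, 54, 53, 53, 53, 63, 84, 100, 102, 96, 84, 102, 102, 97, 83, 101, 101, 99, 95, 108, 105, 95, 102, 103, 107, 107, 105, 95, 71]
s3 [94, 94, 124, 186, 210, 210, 189, 116, 113, 107, 115, 115, 109, 94, 104, 103, 102, 102, 110, 100, 89, 54, 56, 55, 56, 55, 54, 54, 63, 85, 101, 102, 98, 86, 102, 103, 97, 85, 102, 101, 99, 96, 109, 106, 96, 103, 104, 108, 107, 107, 95, 71]
s5 [92, 92, 101, 116, 120, 124, 119, 102, 101, 102, 101, 101, 96, 84, 101, 101, 97, 91, 101, 99, 96, 90, 99, 99, 96, 89, 99, 99, 94, 83, 95, 74, 56, 52, 49, 48, 49, 49, 49, 48, 63, 92, 100, 97, 90, 100, 100, 100, 100, 93, 64, 52]
```

View pics/p5.png

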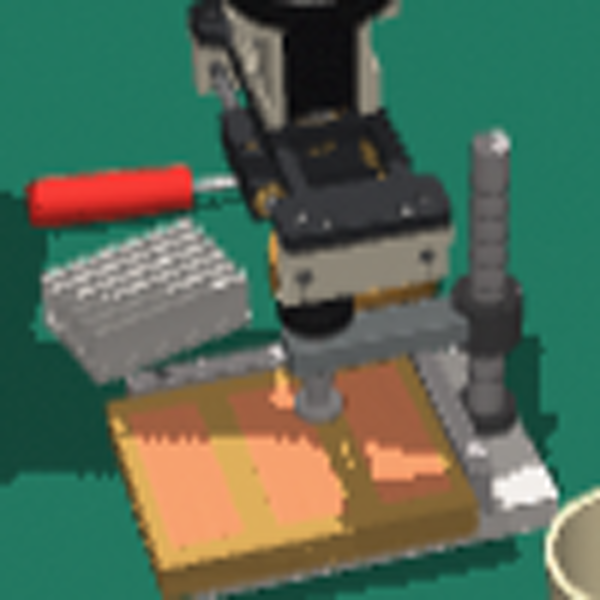

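The fingertips rest on the knob and the collar has moved down about 12 px, which agrees with the triangulated start height of 0.157. The foot now hovers a few mm over the stack, so about 13 mm remain to knob z = 0.1015.

Request:
apply_moves(delta_pos=[[0,0,-0.006],[0,0,-0.012],[0,0,-0.018],[0,0,-0.023],[0,0,-0.028],[0,0,-0.032]], dr=[[0,0,0],[0,0,0],[0,0,0],[0,0,0],[0,0,0],[0,0,0]], jaw=[0,0,0,0,0,0])

```text
time: 19.55
tool_pos: [0.5668, -0.0579, 0.1032]
tool_rot: [3.141, 0.0, 0.001]
contact_force: [-3.3, -0.2, 6.3]
opening: 0.0006
grip_force: 3.3
```

```bash
python3 - <<'E'
from h import *
a=eyes.read_camera("side")[:,:,::-1]; cv2.imwrite("pics/s6.png",a)
s=telemetry.observe(); print(s['tool_pos'],s['contact_force'])
im=cv2.cvtColor(a,cv2.COLOR_BGR2GRAY); print(im[210:236,346].tolist())
for z in (.115,.105,.1015,.098): print(z,proj("side",[(.649,-.057,z)]))
E
```

```text
[ 0.56675372 -0.05785239  0.10290118] [-2.10916982  0.24343852  4.18706262]
[99, 99, 95, 83, 100, 100, 95, 83, 93, 58, 57, 47, 49, 49, 49, 48, 48, 56, 82, 99, 100, 100, 99, 93, 65, 52]
0.115 [[345.60753742 208.21097931]]
0.105 [[345.55936921 211.01020067]]
0.1015 [[345.54261053 211.9841056 ]]
0.098 [[345.52590341 212.95501399]]
```

Request:
apply_moves(delta_pos=[[0,0,-0.003],[0,0,-0.004],[0,0,-0.004],[0,0,-0.004]], dr=[[0,0,0],[0,0,0],[0,0,0],[0,0,0]], jaw=[0,0,0,0])

```text
time: 19.93
tool_pos: [0.5667, -0.0579, 0.1016]
tool_rot: [3.141, 0.0, 0.001]
contact_force: [-1.8, 0.6, 4.7]
opening: 0.0005
grip_force: 2.7
```

Request:
apply_moves(delta_pos=[[0,0,0.01],[0,0,0.04],[0,0,0.1],[0,0,0.2],[0,0,0.28],[-0.1,0,0.34],[-0.2,-0.05,0.36],[-0.3,-0.1,0.36]], dr=[[0,0,0],[0,0,0],[0,0,0],[0,0,0],[0,0,0],[0,0,0],[0,0,0],[0,0,0]], jaw=[0,0,0,0,0,0,0,0])

```text
time: 20.6
tool_pos: [0.4567, -0.093, 0.2471]
tool_rot: [3.14, -0.004, 0.003]
contact_force: [-0.4, -1.4, 0.5]
opening: 0.0006
grip_force: 0.0
```

Request:
apply_moves(delta_pos=[[-0.1,-0.1,0],[-0.14,-0.2,0],[-0.15,-0.3,0],[-0.15,-0.4,0],[-0.15,-0.45,0],[-0.15,-0.45,0]], dr=[[0,0,0],[0,0,0],[0,0,0],[0,0,0],[0,0,0],[0,0,0]], jaw=[0,0,0,0,0,0])

```text
time: 21.1
tool_pos: [0.3963, -0.2784, 0.2449]
tool_rot: [3.139, -0.001, -0.004]
contact_force: [-0.2, 0.3, -0.7]
opening: 0.0003
grip_force: 0.0
```

```bash
python3 - <<'E'
from h import *
a=eyes.read_camera("side")[:,:,::-1]; b=eyes.read_camera("top")[:,:,::-1]
im=cv2.cvtColor(a,cv2.COLOR_BGR2GRAY); print(im[210:236,346].tolist())
A=cv2.resize(a[185:285,275:355],None,fx=5,fy=6,interpolation=cv2.INTER_CUBIC); B=cv2.resize(b[175:275,328:396],None,fx=5.8,fy=6,interpolation=cv2.INTER_CUBIC)
cv2.imwrite("pics/p6.png",np.hstack([A,B]))
E
```

```text
[111, 111, 106, 96, 102, 103, 100, 95, 110, 105, 93, 66, 55, 55, 54, 56, 54, 52, 70, 103, 103, 102, 102, 95, 71, 72]
```

View pics/p6.png

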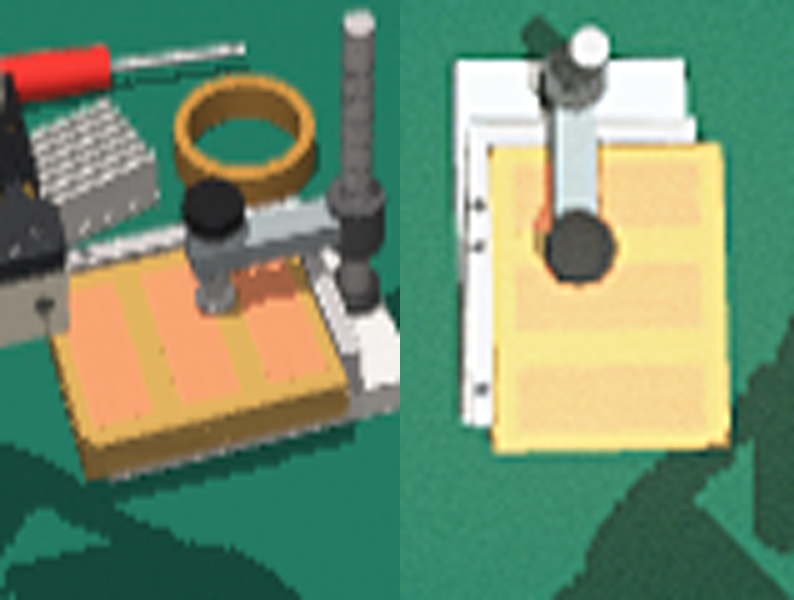

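The final view shows the stack square in the corner and the foot resting on it. The knob sits at about px (317.8,218), as expected for a press of roughly 6.5 mm, and the robot touches nothing.

```bash
python3 -c "
from cell import job; print(job.hand_in())"
```

```text
the job is handed in; nothing more can be done
None
```

I squared the four boards flush into the fence corner with two taps on each side, then pressed the gauge down until its foot was in by about 6.5 mm (worked out from fingertip height, not read directly), and handed the job in at about 21 s; the verdict was not shown.

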